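# Slide the cheroot crate into its packing bay and close the keeper

### The arm

A 6-joint arm with a two-finger parallel gripper is mounted at the origin on the work surface. World frame = base frame: x ahead of the robot, y to its left, z up, the work surface at z = 0. Lengths are in m, angles in rad, forces in N, time in s.
With the tool pointing down it reaches from about 0.375 to 0.9 m from the base axis. Payload 3.1 kg.
Tool frame: the origin (TCP) lies at the very end of the fingers, on their centre line; the grasp point (between the pads) lies 19 mm behind it; z points along the fingers, y is the line along which they close (so a half turn about z gives the same grasp; the last joint's range is limited). The gripper opens to 87 mm and grips with 3 to 60 N. Pads are 19 mm wide; open, the fingers measure 117 mm over their backs; the gripper's body (75 mm by 190 mm) begins 51 mm behind the grasp point.
Start: joints at [1.111, 0.527, 1.433, -0, 1.181, -0.178], TCP at [0.173, 0.601, 0.223] pointing down, gripper open.
Joint ranges: [-3.08, 3.08], [-0.75, 2.2], [0.22, 2.44], [-1.43, 4.57], [0, 2.65], [-2.85, 2.85]. Speed limits (rad/s): [2.79, 2.79, 3.14, 3.14, 3.14, 3.14].

### API

Orientations are given as a unit quaternion [x, y, z, w].
In Python, from rig import robot gives the robot as it stands. The module is installed in compiled form; this text tells all that it offers.
- The arm moves only by the tool servo_tool, never from a script. Its argument "rows" is one flat list of numbers, 5 for each row, row after row: the closure, from -1 (fully open) to 1 (shut), so that 0 is half open, then the shift along the tool's x, y, z in m, then the turn about the tool's z in degrees. A call has 1 to 5 rows; each row shifts and turns the commanded pose from where the row before left it, along the tool's axes as they then stand; what a row does not reach is not made up. A row lasts 1/12 s, in which the tool goes at most 41.7 mm and 7.16 degrees, less where a joint would pass 70% of its speed; a pose out of reach is approached as far as the arm can. A call with a gripper value outside its range is refused whole. The fingers move at their own pace and stop on an object; "newtons" is the grip in N (left out, the last holds). Time passes only in rows, so rows that do not move let the fingers close. It gives the time, the measured TCP pose, the force, the opening and the grip force at its end, in the units of the state.
- robot.get_obs(): the state, without advancing time (a new reading comes with each control period).
- robot.camera(name): name is "scene" or "top"; returns a dict with "pixels" (384x512x3 uint8, red, green, blue), "intrinsics" (3x3 intrinsics, pixels), "dist" ([k1, k2, p1, p2, k3] as OpenCV has them; the pictures are not rectified), "rvec" (rotation vector, rad) and "tvec" (3), from world to camera coordinates, as OpenCV has them. Camera axes: x right, y down, z forward; pixel columns grow to the right and rows downward; lengths in m; the calibration is good to about 2 mm. A picture is of the moment at which its call begins. There is no depth.
- robot.hand_in(): hands the job in; it is judged then, once.
Trained networks look in a picture, given as the dict that the camera call returned (one of the last four; its "shot" number tells which), for a name from the list of things; names that differ only in an ending like _2 or _b are one class to them, and where a whole thing is asked for, a point or a joint stands for the part that bears it (a point fixed in the world has none). Each returns a list of dicts, best first, with "score" (0 to 1); they miss things now and then, are a little off and sometimes report something else, mostly with a low value. They report only what shows in the picture. A call takes as long as a camera call.
- robot.spot_in(picture, query): "at" ([x, y, z] in m, in world coordinates, good to about 4 mm: the middle of the surface that is visible of it).
- robot.outline_of(picture, query): "region" (384x512 bool, what is visible of it).
- robot.place_of(picture, query): "at" ([x, y, z] in m, in world coordinates, good to about 4 mm: a listed point, or the origin of a listed thing).
The state is a dict: "time": time; "q": joint angles; "joint_velocities": joint speeds; "joint_torque": joint torques, N m; "position": TCP position; "tool_rot": TCP orientation; "ft_force": force on the tool from outside, world axes, zero at the start; "moment": the same for the moment, N m; "grip_width": finger opening in m; "grip_force": force on a finger pad.
Only numpy, scipy, OpenCV 4.12 (cv2) and the standard library are available. Lean on these libraries where they do the work, as an engineer would, in place of code of your own. Each camera call takes 0.05 s, during which the arm holds its last target. There are 200 camera calls.

### The job

Push the heavy crate of cheroots into the wooden bay, pushing low near its base so that it slides instead of tipping, until it stands fully home against the back board. Then push the yellow keeper bar shut across the bay's mouth behind the crate and move clear. Do not lift or tip the crate, and leave the jar, the bowl and the bundle alone.

Things in the scene. Friction and masses are not known exactly. Their poses are not given: they have to be found in the camera images.
- crate: Loose pale slatted crate full of cheroots, 90 mm deep (x), 130 wide (y), 120 high; 16 mm round carrying bar along y on top, its top at 166. About 1.3 kg on rubber strips: 7 to 16 N to push. Starts before the bay, up to 25 mm off its centre line, turned up to 0.2 rad. Its rear (-x) face pushed below 35 mm: slides; above 65: tips. Origin: centre of underside, z up, +x side enters the bay first.
- bay: Bay fixed to the table, open to its -x side, towards the robot's left. Origin on the table, where the crate's origin is when fully home, x axes alike, z up. Back board: face x = 45 mm, 50 high. Rails' inner faces y = -77 and +77, outer +-91, 40 high, x = -50 to 45. The -y rail has a lead-in flaring out to x = -80, y = -104. Keeper's hinge post, radius 9 mm, 46 high, at x = -65, y = +97.
- keeper (a joint): Yellow keeper bar on the hinge post, rad. 0 = shut: it points to the bay's -y across the mouth. Grows as the end swings to the bay's -x (1.57) and on out to +y; limit 2.9; starts at 2.2 to 2.5. Light friction, under 2 N at its end; stays where left. Bar 14 mm thick, 8 to 38 mm above the table, 10 to 148 mm from the axis. Shut, it clears the home crate's rear by 13 mm.
- keeper_hinge (a point): Point on the keeper's upright hinge axis, 23 mm above the table.
- keeper_end (a point): Middle of the keeper bar's free end, 148 mm from the hinge axis, 23 mm above the table.
- jar: Bystander: glass jar with a steel lid, 64 mm diameter, 105 mm high, standing beside the bay, on its far (+y) side. Origin: centre of its underside.
- bowl: Bystander: terracotta bowl, 96 mm diameter, 50 mm high, behind the bay's back board, to its -y side. Origin: centre of its underside.
- bundle: Bystander: bundle of five cheroots with red bands, 140 mm long (its x), 48 mm wide, 30 mm high, lying behind the bay's back board, to its +y side. Origin: centre of its underside.

How it is judged:
On the way, in this order (a step that is already met when the one before it is completed fails the run):
1. the crate stands fully home in the bay, upright, with the keeper still open (x of crate in the frame of bay above -0.008 m and y of crate in the frame of bay between -0.016 and 0.016 m and angle between crate's own z axis and vertical below 0.06 rad and value of joint keeper above 0.5 rad), for 0.2 s.
2. the keeper is shut behind the crate (value of joint keeper below 0.1 rad), for 0.2 s.
At the end, for the whole second after the job is handed in: The crate stands upright and at rest on the bay's floor, within 8 mm of fully home and squared to the bay within 0.1 rad; the keeper is shut to within 0.1 rad; jar, bowl and bundle are within 20 mm of where they stood (x of crate in the frame of bay above -0.008 m and y of crate in the frame of bay between -0.016 and 0.016 m and angle between the x axis of crate and the x axis of bay, either way round below 0.1 rad and angle between crate's own z axis and vertical below 0.03 rad and height (world z) of crate below 0.005 m and linear speed of crate below 0.02 m/s and value of joint keeper below 0.1 rad and distance of each of jar, bowl, bundle from where it was at the start of the episode below 0.02 m); the robot touches nothing.
It fails at once if the crate is tipped by more than about 9 degrees (angle between crate's own z axis and vertical above 0.15 rad).
It fails at once if the crate is lifted off the table (height (world z) of crate above 0.012 m).
It fails at once if the jar is moved or knocked over (distance of jar from where it was at the start of the episode above 0.02 m or angle between jar's own z axis and vertical above 0.3 rad).
It fails at once if the bowl is moved or knocked over (distance of bowl from where it was at the start of the episode above 0.02 m or angle between bowl's own z axis and vertical above 0.3 rad).
It fails at once if the bundle is moved (distance of bundle from where it was at the start of the episode above 0.02 m).
It also fails if it takes over 64 s, if anything falls off the work surface, if the arm or the gripper's body presses on something with over 40 N, if the wrist force passes 120 N, or if a joint passes its speed limit or range.

## Working session

There is one attempt and no reset: what is moved stays moved. The work goes in short steps, Python scripts to look and compute and a tool call to move; the robot and the scene stay as the last step left them, time stands still between calls to the robot, and variables do not carry over. Pictures are saved under pics/ and viewed, at most 12 in all, crops included, and the job is handed in when it is done.

Besides the shell and the picture viewer there is one more tool, called after "Emit:" as a command line: name --argument value ..., lists and objects as JSON in quotes. servo_tool: Moves the arm, as the interface text tells. Its arguments: {"type":"object","properties":{"rows":{"type":"array","items":{"type":"number"}},"newtons":{"type":"number"}},"required":["rows"]}

```bash
mkdir -p pics; cat > h.py <<'E'
import numpy as np, cv2
from rig import robot
def look(cam,qs,save=None):
    p=robot.camera(cam)
    if save: cv2.imwrite('pics/'+save,p['pixels'][:,:,::-1])
    for q in qs:
        r=robot.place_of(p,q)
        print(cam,q,[(np.round(d['at'],4).tolist(),round(d['score'],2)) for d in r[:2]])
    return p
def proj(p,X):
    return cv2.projectPoints(np.array(X,float).reshape(-1,1,3),p['rvec'],p['tvec'],p['intrinsics'],np.array(p['dist']))[0].reshape(-1,2)
def ground(p,uv,z):
    n=cv2.undistortPoints(np.array(uv,float).reshape(-1,1,2),p['intrinsics'],np.array(p['dist'])).reshape(-1,2)
    R=cv2.Rodrigues(np.array(p['rvec'],float))[0]; c=-R.T@np.array(p['tvec']).reshape(3)
    d=np.c_[n,np.ones(len(n))]@R
    return c+d*((z-c[2])/d[:,2])[:,None]
E
python3 - <<'E'
from h import *
for c in ('scene','top'):
    look(c,['crate','bay','keeper_hinge','keeper_end','jar','bowl','bundle'],c+'0.png')
o=robot.get_obs();print(o['position'],o['tool_rot'],o['time'])
a=cv2.imread('pics/top0.png')
E
```

```text
scene crate [([0.513, 0.161, -0.0004], 0.63)]
scene bay [([0.4815, -0.0047, 0.0016], 0.77)]
scene keeper_hinge [([0.586, 0.0508, 0.0224], 0.88), ([0.5105, 0.1597, 0.0017], 0.57)]
scene keeper_end [([0.7004, 0.1446, 0.0234], 0.71), ([0.4833, -0.0032, 0.0006], 0.41)]
scene jar [([0.6701, -0.0542, 0.001], 0.71)]
scene bowl [([0.3644, -0.1325, -0.0015], 0.73)]
scene bundle [([0.5111, -0.1201, 0.0012], 0.74)]
top crate []
top bay [([0.4875, -0.0058, 0.0032], 0.72), ([0.3662, -0.1312, -0.0005], 0.38)]
top keeper_hinge [([0.5859, 0.0506, 0.0226], 0.89)]
top keeper_end [([0.698, 0.1445, 0.0207], 0.73)]
top jar [([0.6703, -0.0594, 0.0003], 0.66)]
top bowl [([0.3689, -0.1341, 0.0009], 0.73)]
top bundle []
[0.17312628 0.6005237  0.22257092] [ 1.39909440e-01  9.90164304e-01  1.12371912e-05 -2.95629778e-06] 0.8
```

View pics/top0.png

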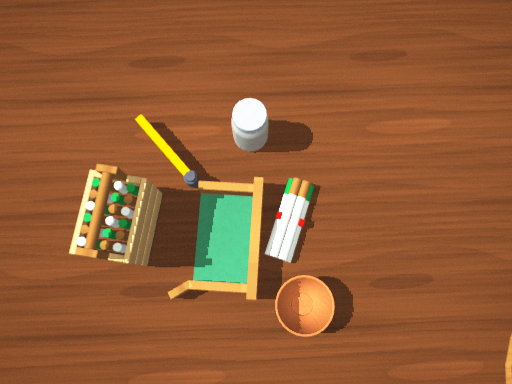

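View pics/scene0.png

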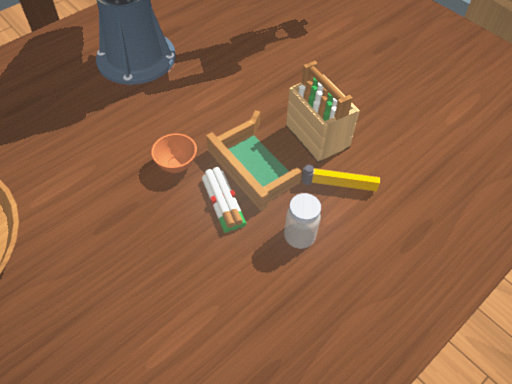

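The top view shows the crate (115,215) left of the bay (225,240), with the bay's +x pointing image-right (world -y). The keeper runs from (192,178) to (140,118) and the jar is at (250,125). Next I refine the bay and crate poses from their outlines.

```bash
cat > fit.py <<'E'
from h import *
from scipy.optimize import minimize
def box(x0,x1,y0,y1,z0,z1): return [(x,y,z) for x in(x0,x1) for y in(y0,y1) for z in(z0,z1)]
CR=[box(-.045,.045,-.065,.065,0,.12),box(-.008,.008,-.065,.065,.15,.166),box(-.008,.008,-.065,-.053,.1,.166),box(-.008,.008,.053,.065,.1,.166)]
BAY=[box(.045,.057,-.091,.091,0,.05),box(-.05,.045,-.091,-.077,0,.04),box(-.05,.045,.077,.091,0,.04),box(-.05,.045,-.077,.077,0,.001),
 [(x,y,z) for x,y in((-.05,-.077),(-.05,-.091),(-.08,-.104),(-.076,-.115)) for z in(0,.04)]]
def W(P,v):
    P=np.array(P);c,s=np.cos(v[2]),np.sin(v[2])
    return np.c_[v[0]+c*P[:,0]-s*P[:,1],v[1]+s*P[:,0]+c*P[:,1],P[:,2]]
def mask(p,parts,v):
    m=np.zeros((384*2,512*2),np.uint8)
    for P in parts:
        cv2.fillConvexPoly(m,cv2.convexHull(np.round((proj(p,W(P,v))*2+.5)*16).astype(np.int32)),255,shift=4)
    return m>0
def fit(ps,q,parts,v0):
    R=[]
    for p in ps:
        r=robot.outline_of(p,q)
        if r: R.append((p,cv2.resize(r[0]['region'].astype(np.uint8),(1024,768),interpolation=cv2.INTER_NEAREST)>0))
        print(q,'outline',[round(d['score'],2) for d in r[:2]])
    f=lambda u: sum((mask(p,parts,u*[.01,.01,.05])^r).sum()/r.sum() for p,r in R)
    u0=np.array(v0)/[.01,.01,.05]
    for _ in range(2):
        s=minimize(f,u0,method='Nelder-Mead',options=dict(initial_simplex=[u0]+[u0+e for e in np.eye(3)],xatol=.01,fatol=1e-4)); u0=s.x
    v=u0*[.01,.01,.05]; print(q,np.round(v,4),'cost',round(s.fun,3)); return v
def rel(b,c):
    d=c[:2]-b[:2];C,S=np.cos(b[2]),np.sin(b[2]);return np.round([C*d[0]+S*d[1],-S*d[0]+C*d[1],c[2]-b[2]],4)
E
python3 - <<'E'
from fit import *
ps=[robot.camera('scene'),robot.camera('top')]
b=fit(ps,'bay',BAY,[.486,-.005,-1.66]); c=fit(ps,'crate',CR,[.513,.16,-1.75])
print('crate in bay',rel(b,c))
for n,P in (('hinge',(.586,.0507)),('jar',(.67,-.057)),('end',(.699,.1445))): print(n,rel(b,np.array([*P,0])))
p=ps[1];im=p['pixels'][:,:,::-1].copy();im=cv2.resize(im,(1024,768))
for v,parts in((b,BAY),(c,CR)):
    for P in parts: cv2.polylines(im,[cv2.convexHull(np.round(proj(p,W(P,v))*2+.5).astype(np.int32))],1,(255,0,255),1)
cv2.imwrite('pics/o1.png',im[180:640,100:720])
E
```

```text
bay outline [0.66]
bay outline [0.65]
bay [ 0.4857 -0.0063 -1.6743] cost 0.425
crate outline [0.57]
crate outline [0.66]
crate [ 0.5127  0.1622 -1.7583] cost 0.085
crate in bay [-0.1703  0.0094 -0.084 ]
hinge [-0.067   0.0939  1.6743]
jar [0.0314 0.1885 1.6743]
end [-0.172   0.1966  1.6743]
```

View pics/o1.png

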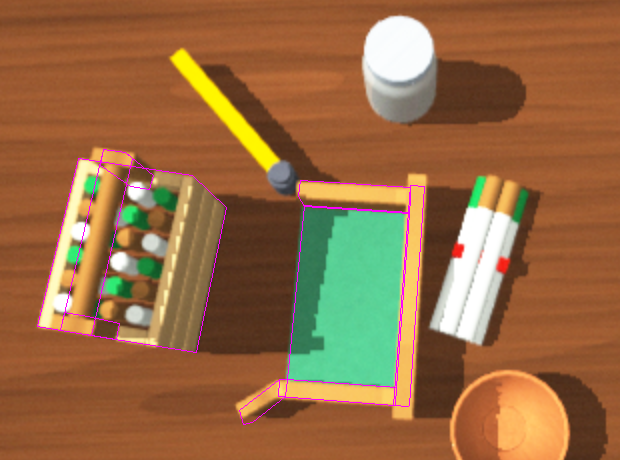

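The overlay matches the crate and bay well: rear of crate at crop x≈60, bay mouth at x≈295. The fit puts the crate at (-0.170, +0.009) m in the bay frame, yaw -0.08. I move behind the crate, still high, so the gripper's body shows in the pictures.

Emit:
servo_tool --rows '[1,-0.04,-0.014,0,0,1,-0.04,-0.014,0,0,1,-0.04,-0.014,0,0,1,-0.04,-0.014,0,0,1,-0.04,-0.014,0,0]'

```text
time: 1.52
position: [0.3442, 0.4788, 0.2227]
tool_rot: [0.14, 0.99, 0.0, 0.0]
ft_force: [1.1, -0.8, -0.2]
grip_width: 0.0614
grip_force: 0.0
```

Emit:
servo_tool --rows '[1,-0.04,-0.014,0,0,1,-0.04,-0.014,0,0,1,-0.04,-0.014,0,0,1,-0.04,-0.014,0,0,1,-0.04,-0.014,0,0]'

```text
time: 1.93
position: [0.5144, 0.3578, 0.2227]
tool_rot: [0.14, 0.99, 0.0, 0.0]
ft_force: [1.3, 0.3, -0.8]
grip_width: 0.0282
grip_force: 0.0
```

```bash
python3 - <<'E'
from fit import *
B2=[P for P in BAY];B2[0]=box(.045,.057,-.1,.1,0,.05);del B2[3]
ps=[robot.camera('scene'),robot.camera('top')]
b=fit(ps,'bay',B2,[.486,-.006,-1.67]);c=fit(ps,'crate',CR,[.513,.162,-1.758]);print(rel(b,c),'hinge',rel(b,np.array([.586,.0507,0])))
ims=[cv2.resize(p['pixels'],(800,600))[:300,:] if i==0 else p['pixels'] for i,p in enumerate(ps)]
cv2.imwrite('pics/s2.png',cv2.resize(ps[0]['pixels'][:,:,::-1],(800,600)))
o=robot.get_obs();print(o['position'],o['tool_rot'],o['q'],o['time'],o['grip_width'])
E
```

```text
bay outline []
bay outline [0.67]
bay [ 0.4863 -0.0052 -1.6815] cost 0.719
crate outline [0.75]
crate outline [0.92]
crate [ 0.5125  0.1619 -1.7526] cost 0.092
[-0.169   0.0076 -0.0711] hinge [-0.0666  0.0929  1.6815]
[0.51178083 0.35965691 0.22233874] [ 1.39695029e-01  9.90194349e-01 -1.15513855e-04 -6.60169639e-04] [ 4.33915814e-01  5.28928313e-01  1.43060320e+00  5.64905426e-04
  1.18329534e+00 -8.56787402e-01] 2.2333 0.004835732385971805
```

View pics/s2.png

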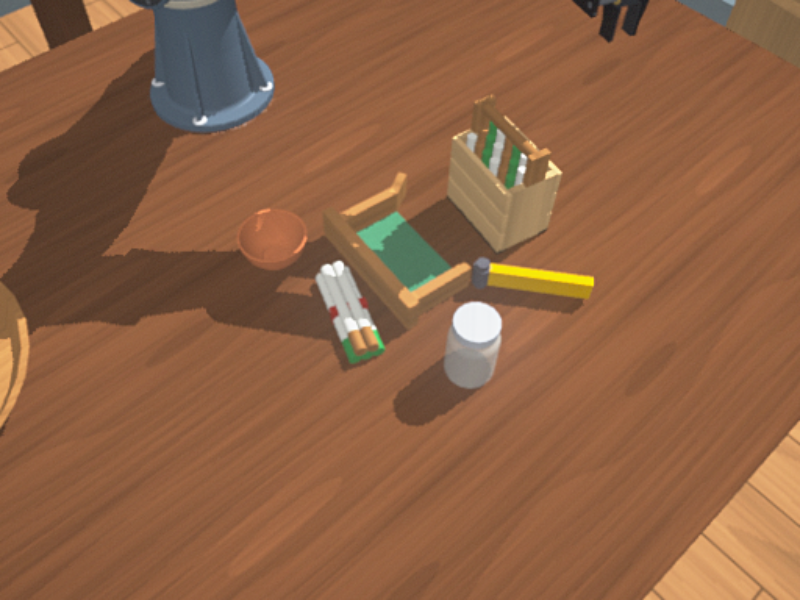

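The scene view shows only the fingertips, at (620,15). I turn the tool square to the bay, lower it well behind the crate with the fingers open, and look at the shape of its body.

Emit:
servo_tool --rows '[-1,0,0,0.018,7,-1,0,0,0.018,7,-1,0,0,0.018,7,-1,0,0,0.018,7,-1,0,0,0.018,7]'

```text
time: 2.65
position: [0.511, 0.3608, 0.1321]
tool_rot: [0.433, 0.902, 0.0, -0.0]
ft_force: [-0.1, 0.2, -0.0]
grip_width: 0.0307
grip_force: 0.0
```

Emit:
servo_tool --rows '[-1,0,0,0.018,7,-1,0,0,0.018,7,-1,0,0,0.018,7,-1,0,0,0.018,7,-1,0,0,0.018,7]'

```text
time: 3.07
position: [0.5111, 0.3609, 0.042]
tool_rot: [0.684, 0.73, -0.0, -0.0]
ft_force: [0.1, -0.2, 0.4]
grip_width: 0.0639
grip_force: 0.0
```

Emit:
servo_tool --rows '[-1,0,0,0.01,6,-1,0,0,0,3]'

```text
time: 3.23
position: [0.5093, 0.36, 0.0301]
tool_rot: [0.738, 0.674, -0.003, -0.001]
ft_force: [0.3, 0.4, 0.5]
grip_width: 0.0769
grip_force: 0.0
```

```bash
python3 - <<'E'
from fit import *
o=robot.get_obs();print(o['position'],o['tool_rot'],o['time'],o['grip_width'],o['ft_force'],o['moment'])
ps=[robot.camera('scene'),robot.camera('top')]
a,b=[cv2.resize(p['pixels'][:,:,::-1],None,fx=2,fy=2,interpolation=2) for p in ps]
print(proj(ps[0],o['position']),proj(ps[1],o['position']))
cv2.imwrite('pics/s3.png',np.hstack([a[0:500,500:900],b[200:700,0:400]]))
E
```

```text
[0.50929195 0.35999027 0.03005081] [ 0.73828613  0.67448176 -0.00265656 -0.000939  ] 3.2333 0.07692084864052248 [0.2678055  0.40247355 0.51097281] [-0.06762871  0.03736517  0.00221616]
[[373.10467455  88.69667355]] [[ 10.25627281 228.47481292]]
```

View pics/s3.png

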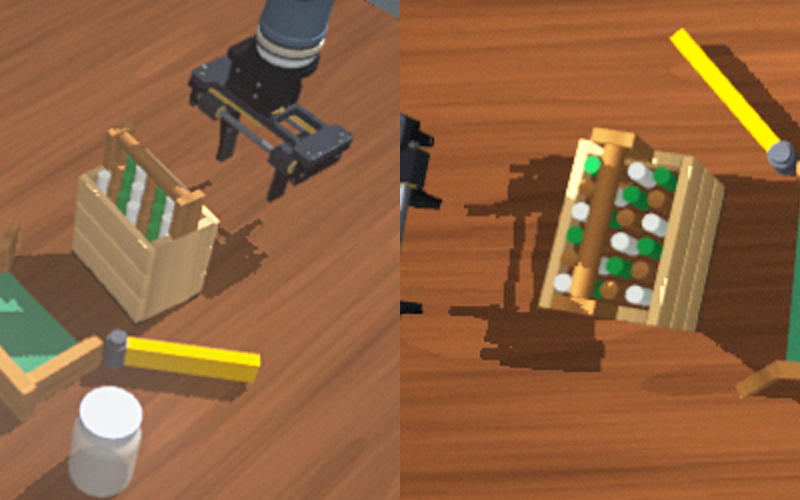

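The gripper's wide body (about 190 mm along tool y) sits behind the two finger legs, which are spread along the crate's rear face. I align it with the crate's axis and approach low to find what touches first.

Emit:
servo_tool --rows '[-1,0,0,0.005,5.5,-1,-0.03,0.0127,0.003,0,-1,-0.03,0.0127,0,0,-1,-0.03,0.0127,0,0,-1,0,0,0,0]'

```text
time: 3.75
position: [0.5347, 0.2603, 0.0252]
tool_rot: [0.77, 0.639, -0.0, 0.001]
ft_force: [-0.1, 0.2, 0.8]
grip_width: 0.087
grip_force: 0.0
```

Emit:
servo_tool --rows '[-1,-0.005,0,0,0,-1,-0.005,0,0,0,-1,-0.003,0,0,0,-1,0,0,0,0,-1,0,0,0,0]'

```text
time: 4.17
position: [0.531, 0.2519, 0.0247]
tool_rot: [0.769, 0.639, 0.0, -0.0]
ft_force: [0.6, 0.5, -0.4]
grip_width: 0.0868
grip_force: 0.0
```

```bash
python3 - <<'E'
from fit import *
o=robot.get_obs();print(o['position'],o['tool_rot'],o['time'],o['grip_width'],o['ft_force'],o['moment'])
print('tcp in crate',rel(np.array([.5126,.162,-1.755]),np.array([*o['position'][:2],0])))
p=robot.camera('top');a=robot.camera('scene')
a,b=[cv2.resize(p['pixels'][:,:,::-1],None,fx=2,fy=2,interpolation=2) for p in (a,p)]
cv2.imwrite('pics/s4.png',np.hstack([a[0:500,500:900],b[200:700,0:400]]))
E
```

```text
[0.53104871 0.2518674  0.02470695] [ 7.68878128e-01  6.39395345e-01  1.29859695e-04 -1.20743986e-05] 4.1667 0.08683407690868128 [ 0.62983592  0.46935751 -0.44434676] [-0.10827628  0.06906239  0.02798541]
tcp in crate [-9.170e-02  1.700e-03  1.755e+00]
```

View pics/s4.png

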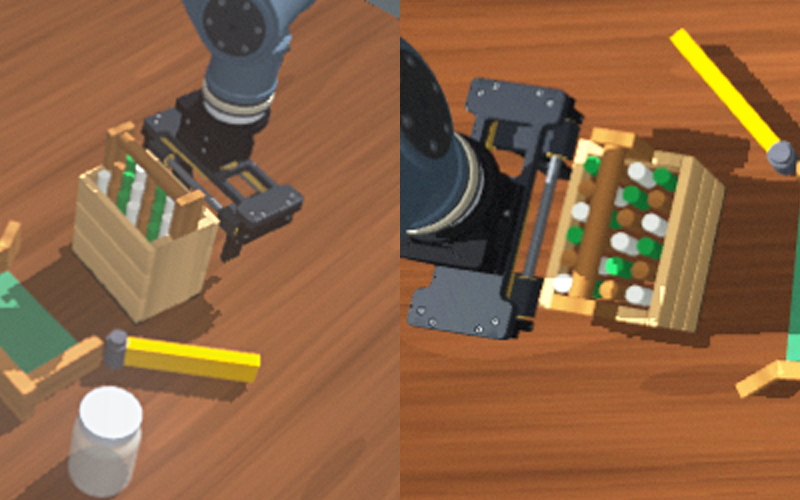

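The gripper's front edge is now about 10 mm from the crate's rear (top view around (560,200)), with no contact yet. I creep on in small steps and watch the force.

Emit:
servo_tool --rows '[-1,-0.003,0,0,0,-1,-0.003,0,0,0,-1,0,0,0,0,-1,0,0,0,0]'

```text
time: 4.6
position: [0.5302, 0.2449, 0.0245]
tool_rot: [0.769, 0.639, -0.0, -0.0]
ft_force: [-0.7, -0.4, 0.5]
grip_width: 0.0869
grip_force: 0.0
```

Emit:
servo_tool --rows '[-1,-0.003,0,0,0,-1,-0.003,0,0,0,-1,0,0,0,0]'

```text
time: 4.85
position: [0.5301, 0.2413, 0.0257]
tool_rot: [0.771, 0.637, 0.002, -0.001]
ft_force: [-1.1, 9.5, 3.7]
grip_width: 0.0872
grip_force: 4.4
```

```bash
cat > st.py <<'E'
from fit import *
o=robot.get_obs();print(np.round(o['position'],4),np.round(o['tool_rot'],3),o['time'],np.round(o['ft_force'],1),np.round(o['moment'],2))
print('tcp in crate0',rel(np.array([.5126,.162,-1.755]),np.array([*o['position'][:2],0])))
E
python3 st.py
```

```text
[0.5301 0.2413 0.0257] [ 0.771  0.637  0.002 -0.001] 4.85 [-1.1  9.5  3.7] [ 0.79  0.34 -0.61]
tcp in crate0 [-0.0812  0.0026  1.755 ]
```

The measured contact at 36 mm matches the gripper's body (37.5 mm half depth) meeting the crate at about 95 mm height. Pushing that way would tip the crate. With the tool pointing down, the body has to pass over the 120 mm rim. So I back off, rise to TCP z≈0.054 (the lowest the fingers can go) and push gently, checking tilt as I go.

Emit:
servo_tool --rows '[-1,0.006,0,0,0,-1,0.008,0,0,0,-1,0,0,-0.015,0,-1,0,0,-0.015,0,-1,0,0,0,0]'

```text
time: 5.27
position: [0.5336, 0.2538, 0.0565]
tool_rot: [0.769, 0.639, 0.002, 0.001]
ft_force: [0.3, -0.4, -0.3]
grip_width: 0.0871
grip_force: 0.0
```

Emit:
servo_tool --rows '[-1,-0.007,0,0,0,-1,-0.007,0,0,0,-1,-0.004,0,0,0,-1,-0.003,0,0,0,-1,0,0,0,0]'

```text
time: 5.68
position: [0.5272, 0.2312, 0.0538]
tool_rot: [0.77, 0.638, -0.001, -0.0]
ft_force: [-0.5, -0.5, 0.2]
grip_width: 0.087
grip_force: 0.0
```

```bash
python3 st.py; python3 - <<'E'
from fit import *
ps=[robot.camera('scene')]
c=fit(ps,'crate',CR,[.513,.162,-1.758])
E
```

```text
[0.5272 0.2312 0.0538] [ 0.77   0.638 -0.001 -0.   ] 5.6833 [-0.5 -0.5  0.2] [-0.13  0.05 -0.03]
tcp in crate0 [-7.070e-02  1.700e-03  1.755e+00]
crate outline [0.71]
crate [ 0.5104  0.1635 -1.7563] cost 0.039
```

The body now clears the rim without contact. I creep on to finger contact.

Emit:
servo_tool --rows '[-1,-0.004,0,0,0,-1,-0.003,0,0,0,-1,-0.003,0,0,0,-1,0,0,0,0]'

```text
time: 6.12
position: [0.5258, 0.2219, 0.0545]
tool_rot: [0.769, 0.639, -0.0, -0.0]
ft_force: [0.5, 0.0, -0.3]
grip_width: 0.0869
grip_force: 0.0
```

Emit:
servo_tool --rows '[-1,-0.003,0,0,0,-1,-0.002,0,0,0,-1,0,0,0,0]'

```text
time: 6.37
position: [0.525, 0.2172, 0.0546]
tool_rot: [0.769, 0.639, -0.0, -0.0]
ft_force: [-0.6, 1.3, -0.4]
grip_width: 0.087
grip_force: 0.0
```

Emit:
servo_tool --rows '[-1,-0.003,0,0,0,-1,0,0,0,0]'

```text
time: 6.53
position: [0.525, 0.216, 0.0549]
tool_rot: [0.77, 0.638, 0.002, -0.001]
ft_force: [0.4, 5.2, 0.3]
grip_width: 0.0874
grip_force: 2.8
```

```bash
python3 st.py
```

```text
[0.525  0.216  0.0549] [ 0.77   0.638  0.002 -0.001] 6.5333 [0.4 5.2 0.3] [ 0.64  0.09 -0.35]
tcp in crate0 [-0.0553  0.0023  1.755 ]
```

Fingers touch exactly at the expected 10 mm offset. I lower to just above the rim and push in small steps.

Emit:
servo_tool --rows '[-1,0,0,0.003,0,-1,-0.002,0,0,0,-1,-0.002,0,0,0,-1,0,0,0,0]'

```text
time: 6.87
position: [0.5253, 0.2157, 0.0549]
tool_rot: [0.771, 0.637, 0.005, -0.002]
ft_force: [-1.8, 17.3, 16.2]
grip_width: 0.0871
grip_force: 18.7
```

Emit:
servo_tool --rows '[-1,-0.002,0,0,0,-1,-0.002,0,0,0,-1,0,0,0,0]'

```text
time: 7.12
position: [0.5256, 0.213, 0.0554]
tool_rot: [0.772, 0.636, 0.006, -0.002]
ft_force: [0.5, 20.5, 19.5]
grip_width: 0.0873
grip_force: 21.2
```

```bash
python3 st.py; cat > tilt.py <<'E'
from fit import *
# fit x,y,yaw plus tilt about crate y through front bottom edge, both views
def W5(P,v):
    P=np.array(P);s,c=np.sin(v[3]),np.cos(v[3]);x=P[:,0]-.045
    Q=np.c_[.045+c*x+s*P[:,2],P[:,1],-s*x+c*P[:,2]]
    return W(Q,v)
def run(v0,cams=('scene','top')):
    R=[]
    for n in cams:
        p=robot.camera(n);r=robot.outline_of(p,'crate')
        if r: R.append((p,cv2.resize(r[0]['region'].astype(np.uint8),(1024,768),interpolation=0)>0,round(r[0]['score'],2)))
    S=np.array([.01,.01,.05,.05])
    def f(u):
        t=0
        for p,r,_ in R:
            m=np.zeros((768,1024),np.uint8)
            for P in CR: cv2.fillConvexPoly(m,cv2.convexHull(np.round((proj(p,W5(P,u*S))*2+.5)*16).astype(np.int32)),1,shift=4)
            t+=((m>0)^r).sum()/r.sum()
        return t
    u0=np.array([*v0,0])/S
    for _ in range(2):
        s=minimize(f,u0,method='Nelder-Mead',options=dict(initial_simplex=[u0]+[u0+e for e in np.eye(4)],xatol=.01,fatol=1e-4));u0=s.x
    v=u0*S;print('crate',np.round(v,4),'cost',round(s.fun,3),[x[2] for x in R],'in bay',rel(np.array([.486,-.0055,-1.677]),v[:3]))
if __name__=='__main__':
    import sys; run([float(a) for a in sys.argv[1:4]],sys.argv[4:] or ('scene',))
E
python3 tilt.py .511 .160 -1.756
```

```text
[0.5256 0.213  0.0554] [ 0.772  0.636  0.006 -0.002] 7.1167 [ 0.5 20.5 19.5] [ 2.7   1.54 -0.79]
tcp in crate0 [-0.0525  0.0035  1.755 ]
crate [ 0.5111  0.1614 -1.7706  0.0507] cost 0.061 [0.56] in bay [-0.1687  0.0072 -0.0936]
```

Emit:
servo_tool --rows '[-1,0,0,-0.004,0,-1,0.006,0,0,0,-1,0.006,0,0,0,-1,0,0,0,0,-1,0,0,0,0]'

```text
time: 7.63
position: [0.525, 0.2184, 0.0551]
tool_rot: [0.769, 0.639, -0.001, -0.0]
ft_force: [0.5, 0.2, 0.1]
grip_width: 0.0869
grip_force: 0.0
```

```bash
python3 st.py; python3 tilt.py .511 .160 -1.756
```

```text
[0.525  0.2184 0.0551] [ 0.769  0.639 -0.001 -0.   ] 7.6333 [0.5 0.2 0.1] [-0.02  0.07  0.02]
tcp in crate0 [-0.0577  0.0019  1.755 ]
crate [ 0.511  0.16  -1.756  0.   ] cost 0.0 [] in bay [-0.1672  0.0073 -0.079 ]
```

```bash
python3 tilt.py .511 .160 -1.756; python3 tilt.py .511 .160 -1.756 scene top
```

```text
crate [ 0.512   0.1593 -1.7822  0.0291] cost 0.053 [0.57] in bay [-0.1667  0.0084 -0.1052]
crate [ 0.5136  0.1598 -1.7788  0.0861] cost 0.147 [0.73, 0.89] in bay [-0.1673  0.0099 -0.1018]
```

Emit:
servo_tool --rows '[-1,-0.003,0,0,0,-1,-0.002,0,0,0,-1,-0.002,0,0,0,-1,-0.002,0,0,0]'

```text
time: 8.37
position: [0.5245, 0.2118, 0.0561]
tool_rot: [0.771, 0.637, 0.002, -0.001]
ft_force: [0.9, 10.8, 2.3]
grip_width: 0.0871
grip_force: 5.5
```

Emit:
servo_tool --rows '[-1,-0.002,0,0,0,-1,-0.002,0,0,0]'

```text
time: 8.53
position: [0.5244, 0.2089, 0.0565]
tool_rot: [0.771, 0.637, 0.003, -0.001]
ft_force: [0.8, 11.3, 1.9]
grip_width: 0.0869
grip_force: 5.6
```

```bash
python3 tilt.py .511 .160 -1.756; python3 tilt.py .511 .160 -1.756 scene top
```

```text
crate [ 0.511   0.1569 -1.7625  0.0458] cost 0.055 [0.82] in bay [-0.1642  0.0077 -0.0855]
crate [ 0.5125  0.1562 -1.7665  0.0487] cost 0.179 [0.71, 0.79] in bay [-0.1636  0.0093 -0.0895]
```

The crate slid about 5.5 mm with 11 N and no visible tilt change. I carry on steadily.

Emit:
servo_tool --rows '[-1,-0.003,0,0,0,-1,-0.003,0,0,0,-1,-0.003,0,0,0]'

```text
time: 9.08
position: [0.5232, 0.1999, 0.0565]
tool_rot: [0.77, 0.638, 0.004, -0.001]
ft_force: [1.9, 9.9, 2.4]
grip_width: 0.087
grip_force: 5.1
```

```bash
python3 tilt.py .511 .150 -1.756 scene; python3 tilt.py .511 .150 -1.756 scene top
```

```text
crate [ 0.5102  0.1497 -1.7796  0.0641] cost 0.063 [0.6] in bay [-0.1568  0.0076 -0.1026]
crate [ 0.5123  0.1469 -1.7773  0.1491] cost 0.217 [0.87, 0.67] in bay [-0.1543  0.01   -0.1003]
```

```bash
python3 - <<'E'
from fit import *
p=robot.camera('scene');a=cv2.resize(p['pixels'][:,:,::-1],None,fx=3,fy=3,interpolation=2)
for P in CR: cv2.polylines(a,[cv2.convexHull(np.round(proj(p,W(P,[.5115,.1485,-1.765]))*3+1).astype(np.int32))],1,(255,0,255),1)
cv2.imwrite('pics/s5.png',a[100:600,750:1250])
E
```

```text
(no output)
```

View pics/s5.png

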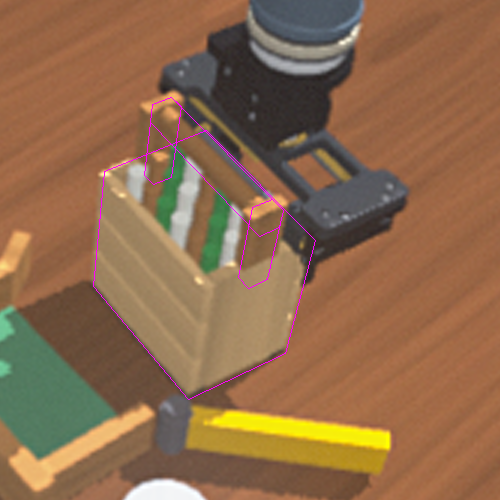

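The box edges match the untilted model, so the crate is upright and sliding. I push on.

Emit:
servo_tool --rows '[-1,-0.004,0,0,0,-1,-0.004,0,0,0,-1,-0.004,0,0,0,-1,-0.004,0,0,0,-1,-0.004,0,0,0]'

```text
time: 9.85
position: [0.5197, 0.1799, 0.0565]
tool_rot: [0.77, 0.638, 0.004, -0.0]
ft_force: [1.9, 10.8, 1.4]
grip_width: 0.087
grip_force: 5.3
```

Emit:
servo_tool --rows '[-1,-0.004,0,0,0,-1,-0.004,0,0,0,-1,-0.004,0,0,0,-1,-0.004,0,0,0,-1,-0.004,0,0,0]'

```text
time: 10.27
position: [0.516, 0.1601, 0.0564]
tool_rot: [0.77, 0.638, 0.003, -0.0]
ft_force: [2.6, 10.9, 1.6]
grip_width: 0.0873
grip_force: 5.4
```

```bash
python3 st.py; python3 tilt.py .504 .110 -1.756 scene; python3 - <<'E'
from fit import *
fit([robot.camera('scene'),robot.camera('top')],'crate',CR,[.504,.11,-1.756])
E
```

```text
[0.516  0.1601 0.0564] [ 0.77   0.638  0.003 -0.   ] 10.2667 [ 2.6 10.9  1.6] [ 1.76  0.06 -0.17]
tcp in crate0 [1.300e-03 3.600e-03 1.755e+00]
crate [ 0.5027  0.1079 -1.7675  0.0285] cost 0.08 [0.66] in bay [-0.1146  0.0046 -0.0905]
crate outline [0.77]
crate outline [0.83]
crate [ 0.5044  0.1042 -1.7718] cost 0.304
```

Straight track: the crate is 113 mm from home, 5 mm off centre. While pushing I square the tool to the bay.

Emit:
servo_tool --rows '[-1,-0.004,0,0,-0.9,-1,-0.004,0,0,-0.9,-1,-0.004,0,0,-0.9,-1,-0.004,0,0,-0.9,-1,-0.004,0,0,-0.9]'

```text
time: 10.98
position: [0.5102, 0.14, 0.056]
tool_rot: [0.744, 0.668, 0.001, -0.001]
ft_force: [-1.6, 10.1, 2.2]
grip_width: 0.0867
grip_force: 4.9
```

Emit:
servo_tool --rows '[-1,-0.004,0,0,0,-1,-0.004,0,0,0,-1,-0.004,0,0,0,-1,-0.004,0,0,0,-1,-0.004,0,0,0]'

```text
time: 11.4
position: [0.5093, 0.1203, 0.0562]
tool_rot: [0.745, 0.667, 0.002, -0.001]
ft_force: [1.3, 11.1, 3.5]
grip_width: 0.0871
grip_force: 5.5
```

```bash
python3 st.py; python3 tilt.py .494 .067 -1.70 scene; python3 - <<'E'
from fit import *
p=robot.camera('top');cv2.imwrite('pics/s6.png',cv2.resize(p['pixels'][:,:,::-1],None,fx=2,fy=2,interpolation=2)[180:680,100:700])
E
```

```text
[0.5093 0.1203 0.0562] [ 0.745  0.667  0.002 -0.001] 11.4 [ 1.3 11.1  3.5] [ 1.76  0.35 -0.25]
tcp in crate0 [0.0416 0.0044 1.755 ]
crate [ 0.4993  0.0658 -1.708   0.0392] cost 0.107 [0.64] in bay [-0.0724  0.0057 -0.031 ]
```

View pics/s6.png

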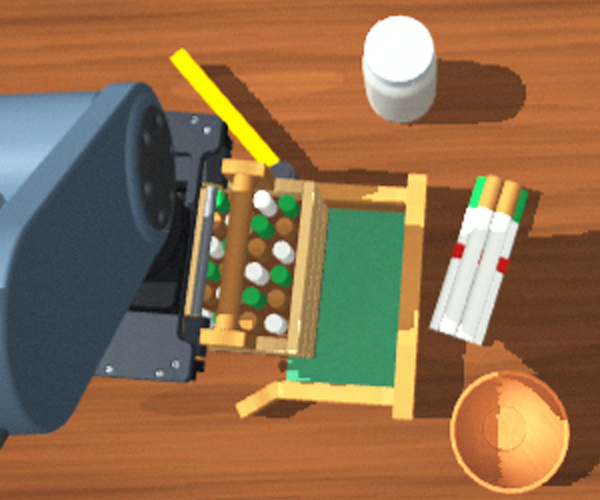

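The top view shows the crate's front between the rails at crop x≈310, upright, with the jar, bowl and bundle undisturbed. I continue with a slight drift to -y.

Emit:
servo_tool --rows '[-1,-0.004,-0.0005,0,0,-1,-0.004,-0.0005,0,0,-1,-0.004,-0.0005,0,0,-1,-0.004,-0.0005,0,0,-1,-0.004,-0.0005,0,0]'

```text
time: 11.97
position: [0.5056, 0.1003, 0.0562]
tool_rot: [0.745, 0.667, 0.003, -0.0]
ft_force: [1.5, 9.9, 1.8]
grip_width: 0.0869
grip_force: 5.2
```

Emit:
servo_tool --rows '[-1,-0.004,-0.0005,0,0,-1,-0.004,-0.0005,0,0,-1,-0.004,-0.0005,0,0,-1,-0.004,0,0,0,-1,-0.004,0,0,0]'

```text
time: 12.38
position: [0.5016, 0.0809, 0.0562]
tool_rot: [0.745, 0.667, 0.002, -0.001]
ft_force: [1.3, 13.6, 3.3]
grip_width: 0.0872
grip_force: 6.5
```

```bash
python3 st.py; python3 tilt.py .492 .026 -1.70 scene
```

```text
[0.5016 0.0809 0.0562] [ 0.745  0.667  0.002 -0.001] 12.3833 [ 1.3 13.6  3.3] [ 2.07  0.03 -0.07]
tcp in crate0 [0.0818 0.004  1.755 ]
crate [ 0.4925  0.0275 -1.7007  0.0365] cost 0.128 [0.58] in bay [-0.0335  0.0029 -0.0237]
```

Emit:
servo_tool --rows '[-1,-0.004,0,0,0,-1,-0.004,0,0,0,-1,-0.004,0,0,0,-1,-0.004,0,0,0,-1,-0.004,0,0,0]'

```text
time: 12.9
position: [0.4992, 0.0613, 0.0563]
tool_rot: [0.745, 0.667, 0.002, -0.001]
ft_force: [1.0, 13.7, 4.4]
grip_width: 0.0872
grip_force: 6.8
```

Emit:
servo_tool --rows '[-1,-0.003,0,0,0,-1,-0.003,0,0,0,-1,-0.002,0,0,0]'

```text
time: 13.15
position: [0.4983, 0.0533, 0.0563]
tool_rot: [0.745, 0.667, 0.002, -0.001]
ft_force: [2.5, 13.7, 4.8]
grip_width: 0.087
grip_force: 6.9
```

Emit:
servo_tool --rows '[-1,-0.002,0,0,0]'

```text
time: 13.23
position: [0.498, 0.0514, 0.0563]
tool_rot: [0.745, 0.667, 0.002, -0.001]
ft_force: [2.2, 13.4, 4.5]
grip_width: 0.087
grip_force: 6.9
```

Emit:
servo_tool --rows '[-1,-0.002,0,0,0]'

```text
time: 13.32
position: [0.4978, 0.0503, 0.0564]
tool_rot: [0.745, 0.667, 0.003, -0.001]
ft_force: [2.0, 25.9, 8.3]
grip_width: 0.0873
grip_force: 13.2
```

The force jumped to 26 N with the TCP at bay x = -0.057. That is where the crate's rear sits when home against the back board. One more light press to square it, then retreat.

Emit:
servo_tool --rows '[-1,-0.001,0,0,0,-1,0,0,0,0,-1,0,0,0,0]'

```text
time: 13.57
position: [0.4977, 0.0503, 0.0565]
tool_rot: [0.744, 0.668, 0.003, -0.001]
ft_force: [3.1, 20.9, 6.3]
grip_width: 0.0873
grip_force: 11.0
```

Emit:
servo_tool --rows '[1,0.01,0,0,0,1,0.03,0,0,0,1,0.04,0,0,0,1,0.03,0,0,0,1,0,0,-0.04,0]'

```text
time: 13.98
position: [0.5035, 0.1588, 0.0877]
tool_rot: [0.742, 0.67, -0.007, -0.006]
ft_force: [-0.5, 0.0, -0.1]
grip_width: 0.0616
grip_force: 0.0
```

Emit:
servo_tool --rows '[1,0,0,-0.04,0,1,0,0.04,-0.03,0,1,0,0.04,0,0,1,0,0.04,0,0,1,0,0.04,0,0]'

```text
time: 14.4
position: [0.6628, 0.1387, 0.1619]
tool_rot: [0.744, 0.669, 0.0, 0.001]
ft_force: [0.5, 0.6, 0.2]
grip_width: 0.0284
grip_force: 0.0
```

```bash
python3 st.py; python3 tilt.py .486 -.0055 -1.677 scene; python3 - <<'E'
from fit import *
b=np.array([.486,-.0055,-1.677])
o=robot.get_obs();print('tcp in bay',rel(b,np.array([*o['position'][:2],0])))
ps=[robot.camera('scene'),robot.camera('top')]
fit(ps,'crate',CR,b)
for p in ps:
  for q in('keeper_end','keeper_hinge','jar','bowl','bundle'): print(q,[(rel(b,np.array([*d['at'][:2],0]))[:2],np.round(d['at'],4),round(d['score'],2)) for d in robot.place_of(p,q)[:1]])
E
```

```text
[0.6628 0.1387 0.1619] [0.744 0.669 0.    0.001] 14.4 [0.5 0.6 0.2] [-0.07  0.05 -0.03]
tcp in crate0 [-0.0046  0.1519  1.755 ]
crate [ 0.486  -0.0055 -1.677   0.    ] cost 0.0 [] in bay [ 0. -0.  0.]
tcp in bay [-0.1611  0.1661  1.677 ]
crate outline [0.8]
crate outline [0.64, 0.58]
crate [ 0.5012 -0.0053 -1.4705] cost 9.887
keeper_end [(array([-0.1722,  0.1986]), array([0.7017, 0.1447, 0.0225]), 0.85)]
keeper_hinge [(array([-0.0704,  0.0932]), array([0.5861, 0.0546, 0.0237]), 0.55)]
jar [(array([0.0278, 0.187 ]), array([ 0.669 , -0.053 ,  0.0009]), 0.88)]
bowl [(array([ 0.1372, -0.1077]), array([ 0.3644, -0.1305,  0.0004]), 0.55)]
bundle [(array([0.1141, 0.0373]), array([ 0.511 , -0.1229,  0.0008]), 0.79)]
keeper_end [(array([-0.1738,  0.1944]), array([0.6977, 0.1467, 0.0219]), 0.8)]
keeper_hinge [(array([-0.0673,  0.0927]), array([0.5853, 0.0516, 0.0236]), 0.82)]
jar [(array([0.0329, 0.19  ]), array([ 6.714e-01, -5.840e-02, -2.000e-04]), 0.62)]
bowl [(array([ 0.1397, -0.1051]), array([ 0.3667, -0.1333, -0.0011]), 0.75)]
bundle [(array([0.1082, 0.0394]), array([ 0.5137, -0.1173, -0.0039]), 0.73)]
```

```bash
python3 - <<'E'
from fit import *
b=np.array([.486,-.0055,-1.677]); I=[]
for n,(y0,x0) in (('scene',(130,380)),('top',(280,240))):
    p=robot.camera(n);a=cv2.resize(p['pixels'][:,:,::-1],None,fx=2 if n=='top' else 2,fy=2,interpolation=2)
    r=robot.outline_of(p,'crate');print([(round(d['score'],2),d['region'].sum()) for d in r])
    r=[d for d in r if d['region'].sum()>1500]
    for P in CR[:1]: cv2.polylines(a,[cv2.convexHull(np.round(proj(p,W(P,b))*2+1).astype(np.int32))],1,(255,0,255),1)
    I.append(a[y0:y0+400,x0:x0+390])
cv2.imwrite('pics/s7.png',np.hstack(I))
E
```

```text
[(0.96, np.int64(4088))]
[(0.67, np.int64(5574))]
```

View pics/s7.png

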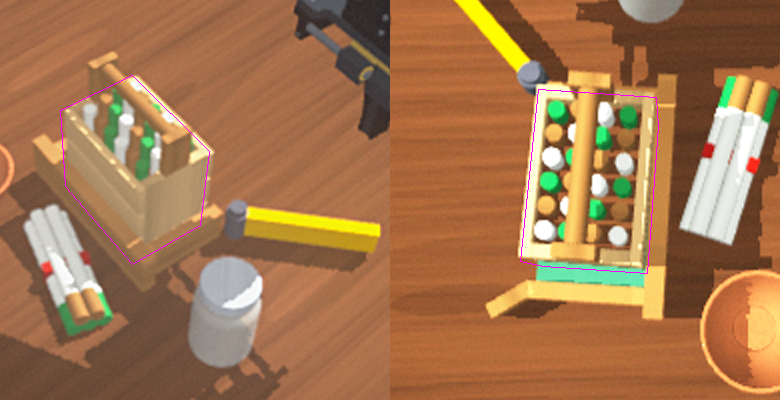

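The magenta model at home pose coincides with the crate in both views (rear edge at about (525,180) in the right half), so the crate is home and upright. The keeper is still open with the bystanders untouched. Now the fingers go behind the keeper.

Emit:
servo_tool --rows '[1,-0.02,0.0145,0,0,1,-0.02,0.0145,0,0,1,0,0,0.035,0,1,0,0,0.035,0,1,0,0,0.035,0]'

```text
time: 15.82
position: [0.6869, 0.0953, 0.0554]
tool_rot: [0.744, 0.668, 0.001, 0.001]
ft_force: [0.4, -0.3, -0.8]
grip_width: 0.0004
grip_force: 0.0
```

Emit:
servo_tool --rows '[1,0,0,0.03,0,1,0,0,0.005,0,1,0,0,0,0]'

```text
time: 16.07
position: [0.6837, 0.0961, 0.0179]
tool_rot: [0.744, 0.669, -0.002, -0.002]
ft_force: [0.4, 0.6, 0.3]
grip_width: 0.0002
grip_force: 0.0
```

```bash
cat > plan.py <<'E'
from fit import *
b=np.array([.486,-.0055,-1.677]);o=robot.get_obs()
print('tcp bay',rel(b,np.array([*o['position'][:2],0]))[:2],'z',round(o['position'][2],4),np.round(o['ft_force'],1),o['time'],o['grip_width'])
H=np.array([-.068,.0935])
for a in(2.35,2.1,1.85,1.6,1.35,1.1,.85,.6,.4,.25,.15,.08,.04):
    r=.112;off=.007+.0095*abs(np.cos(a))+.015*abs(np.sin(a))
    print(a,np.round(H+r*np.array([-np.sin(a),-np.cos(a)])+off*np.array([-np.cos(a),np.sin(a)]),4))
E
python3 plan.py
```

```text
tcp bay [-0.1219  0.1858] z 0.0179 [0.4 0.6 0.3] 16.0667 0.00017237519584107556
2.35 [-0.1306  0.1895]
2.1 [-0.1522  0.1714]
1.85 [-0.169   0.1475]
1.6 [-0.1793  0.119 ]
1.35 [-0.1825  0.0921]
1.1 [-0.179   0.0647]
0.85 [-0.1683  0.038 ]
0.6 [-0.1505  0.0142]
0.4 [-0.1315 -0.0013]
0.25 [-0.115  -0.0101]
0.15 [-0.1032 -0.0145]
0.08 [-0.0946 -0.0167]
0.04 [-0.0896 -0.0177]
```

Emit:
servo_tool --rows '[1,0.015,-0.007,0,0,1,0.015,-0.007,0,0,1,0.0085,-0.012,0,0,1,0.0085,-0.012,0,0,1,0.005,-0.014,0,0]'

```text
time: 16.48
position: [0.6405, 0.156, 0.0231]
tool_rot: [0.743, 0.669, 0.002, 0.002]
ft_force: [0.6, -0.2, 0.0]
grip_width: 0.0005
grip_force: 0.5
```

Emit:
servo_tool --rows '[1,0.005,-0.014,0,0,1,0.0015,-0.0135,0,0,1,0.0015,-0.0135,0,0,1,-0.002,-0.0135,0,0,1,-0.002,-0.0135,0,0]'

```text
time: 16.9
position: [0.5728, 0.1665, 0.0228]
tool_rot: [0.743, 0.669, 0.002, 0.001]
ft_force: [1.0, -0.4, 0.0]
grip_width: 0.0004
grip_force: 0.5
```

Emit:
servo_tool --rows '[1,-0.0053,-0.0135,0,0,1,-0.0053,-0.0135,0,0,1,-0.009,-0.012,0,0,1,-0.009,-0.012,0,0,1,0,0,0,0]'

```text
time: 17.32
position: [0.5155, 0.1422, 0.0221]
tool_rot: [0.743, 0.669, -0.001, -0.001]
ft_force: [-0.9, 0.0, 0.4]
grip_width: 0.0005
grip_force: 0.0
```

```bash
python3 plan.py | head -1; python3 - <<'E'
from fit import *
b=np.array([.486,-.0055,-1.677])
for n in('scene','top'):
  p=robot.camera(n)
  for q in('keeper_end',): print(n,[(rel(b,np.array([*d['at'][:2],0]))[:2],round(d['score'],2)) for d in robot.place_of(p,q)[:2]])
  if n=='scene': cv2.imwrite('pics/s8.png',cv2.resize(p['pixels'][:,:,::-1],None,fx=2,fy=2)[100:560,320:900])
E
```

```text
tcp bay [-0.15    0.0137] z 0.0221 [-0.9  0.   0.4] 17.3167 0.0004698847089174395
scene []
top [(array([-0.1517, -0.0299]), 0.6)]
```

View pics/s8.png

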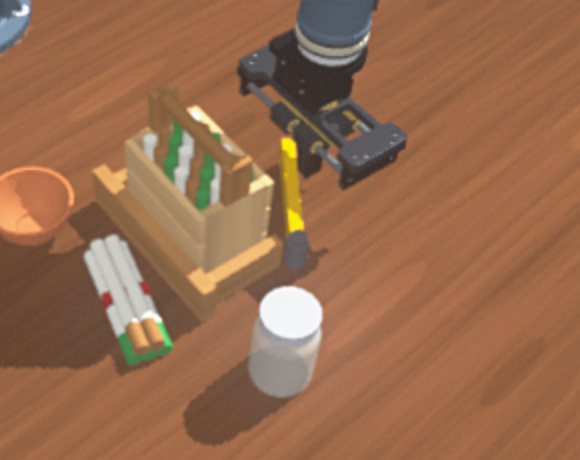

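The keeper follows: it shows at crop (290,180), with the end found at bay (-0.152, -0.030), so about 0.60 rad. I continue towards shut.

Emit:
servo_tool --rows '[1,-0.009,-0.0075,0,0,1,-0.009,-0.0075,0,0,1,-0.008,-0.0045,0,0,1,-0.008,-0.0045,0,0,1,-0.006,-0.002,0,0]'

```text
time: 17.93
position: [0.4886, 0.1041, 0.0206]
tool_rot: [0.744, 0.668, 0.0, 0.0]
ft_force: [0.1, 0.3, -0.0]
grip_width: 0.0005
grip_force: 0.4
```

Emit:
servo_tool --rows '[1,-0.006,-0.002,0,0,1,-0.003,-0.001,0,0,1,-0.003,-0.001,0,0,1,0,0,0,0]'

```text
time: 18.27
position: [0.483, 0.0924, 0.0205]
tool_rot: [0.744, 0.668, -0.0, -0.0]
ft_force: [0.7, -0.8, -0.2]
grip_width: 0.0001
grip_force: 0.0
```

```bash
python3 plan.py | head -1; python3 - <<'E'
from fit import *
b=np.array([.486,-.0055,-1.677])
for n in('scene','top'):
  p=robot.camera(n)
  for q in('keeper_end','keeper_hinge'): print(n,q,[(rel(b,np.array([*d['at'][:2],0]))[:2],round(d['score'],2)) for d in robot.place_of(p,q)[:2]])
E
```

```text
tcp bay [-0.097  -0.0134] z 0.0205 [ 0.7 -0.8 -0.2] 18.2667 9.094886966407495e-05
scene keeper_end []
scene keeper_hinge []
top keeper_end [(array([-0.0812, -0.0558]), 0.88)]
top keeper_hinge [(array([-0.0663,  0.0961]), 0.9)]
```

Emit:
servo_tool --rows '[1,-0.002,0,0,0,1,-0.002,0,0,0,1,0,0,0,0]'

```text
time: 18.82
position: [0.4825, 0.0889, 0.0205]
tool_rot: [0.744, 0.669, -0.0, -0.0]
ft_force: [0.2, 1.1, 0.5]
grip_width: 0.0007
grip_force: 0.1
```

Emit:
servo_tool --rows '[1,-0.002,0,0,0,1,-0.001,0,0,0,1,0,0,0,0]'

```text
time: 19.07
position: [0.4825, 0.0858, 0.0205]
tool_rot: [0.744, 0.668, -0.0, 0.0]
ft_force: [0.3, -0.3, -0.2]
grip_width: 0.0004
grip_force: 0.0
```

Emit:
servo_tool --rows '[1,-0.001,0,0,0,1,-0.001,0,0,0,1,0,0,0,0]'

```text
time: 19.32
position: [0.4823, 0.0838, 0.0206]
tool_rot: [0.744, 0.669, -0.0, 0.0]
ft_force: [-1.5, -0.5, 1.4]
grip_width: 0.0005
grip_force: 0.1
```

```bash
python3 plan.py | head -1; python3 - <<'E'
from fit import *
b=np.array([.486,-.0055,-1.677])
for i in range(2):
  p=robot.camera('top')
  for q in('keeper_end','keeper_hinge'): print(q,[(rel(b,np.array([*d['at'][:2],0]))[:2],round(d['score'],2)) for d in robot.place_of(p,q)[:1]])
E
```

```text
tcp bay [-0.0885 -0.0131] z 0.0206 [-1.5 -0.5  1.4] 19.3167 0.0004923658751343536
keeper_end [(array([-0.0723, -0.0572]), 0.46)]
keeper_hinge [(array([-0.0675,  0.0965]), 0.89)]
keeper_end [(array([-0.0718, -0.0548]), 0.74)]
keeper_hinge [(array([-0.0662,  0.0961]), 0.73)]
```

Emit:
servo_tool --rows '[1,-0.001,0,0,0,1,-0.001,0,0,0,1,0,0,0,0]'

```text
time: 19.87
position: [0.4821, 0.0819, 0.0206]
tool_rot: [0.744, 0.669, 0.0, 0.0]
ft_force: [0.4, 0.6, -0.3]
grip_width: 0.0004
grip_force: 0.1
```

Emit:
servo_tool --rows '[1,0.02,0,0,0,1,0.04,0,0,0,1,0.04,0,0,0,1,0.03,0,-0.03,0,1,0,0,-0.04,0]'

```text
time: 20.28
position: [0.4943, 0.215, 0.0882]
tool_rot: [0.742, 0.67, -0.002, -0.002]
ft_force: [-0.2, -0.1, 0.2]
grip_width: 0.0004
grip_force: 0.0
```

Emit:
servo_tool --rows '[1,0.03,0,-0.04,0,1,0.03,0,-0.04,0,1,0,0,0,0]'

```text
time: 20.53
position: [0.5063, 0.2656, 0.1637]
tool_rot: [0.743, 0.67, 0.008, 0.003]
ft_force: [1.5, -0.0, 0.3]
grip_width: 0.0007
grip_force: 0.0
```

```bash
python3 plan.py | head -1; python3 - <<'E'
from fit import *
b=np.array([.486,-.0055,-1.677])
ps=[robot.camera('scene'),robot.camera('top')]
for p in ps:
  for q in('keeper_end','keeper_hinge','jar','bowl','bundle'): print(q,[(rel(b,np.array([*d['at'][:2],0]))[:2],np.round(d['at'][:2],4),round(d['score'],2)) for d in robot.place_of(p,q)[:1]])
a,t=[cv2.resize(p['pixels'][:,:,::-1],None,fx=2,fy=2,interpolation=2) for p in ps]
for m,p in((a,ps[0]),(t,ps[1])): cv2.polylines(m,[cv2.convexHull(np.round(proj(p,W(CR[0],b))*2+1).astype(np.int32))],1,(255,0,255),1)
cv2.imwrite('pics/s9.png',np.hstack([a[130:530,380:770],t[280:680,240:630]]))
E
```

```text
tcp bay [-0.2718 -0.0086] z 0.1637 [ 1.5 -0.   0.3] 20.5333 0.0006532635134892274
keeper_end []
keeper_hinge [(array([-0.069 ,  0.0922]), array([0.585 , 0.0533]), 0.71)]
jar [(array([0.0298, 0.1886]), array([ 0.6704, -0.0551]), 0.59)]
bowl [(array([ 0.1365, -0.1069]), array([ 0.3652, -0.1299]), 0.82)]
bundle [(array([0.1141, 0.0353]), array([ 0.509 , -0.1227]), 0.63)]
keeper_end [(array([-0.0709, -0.0583]), array([0.4355, 0.0712]), 0.74)]
keeper_hinge []
jar [(array([0.0284, 0.1878]), array([ 0.6697, -0.0536]), 0.67)]
bowl [(array([ 0.14  , -0.1026]), array([ 0.3691, -0.1338]), 0.76)]
bundle [(array([0.108 , 0.0353]), array([ 0.5097, -0.1166]), 0.64)]
```

View pics/s9.png

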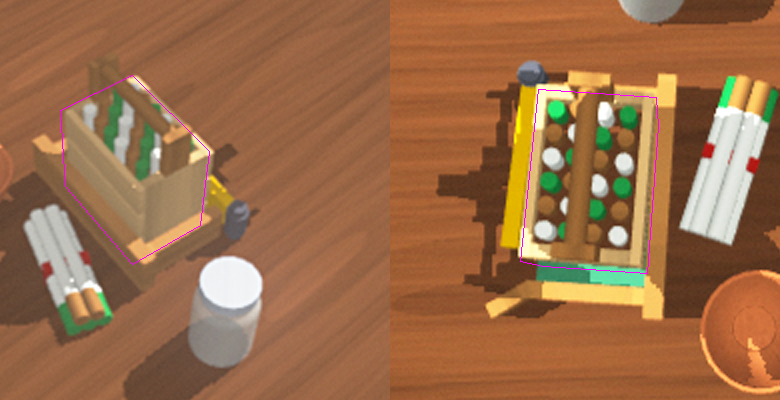

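The keeper lies parallel to the mouth (from (530,75) to (510,245) in the right half), at about 0.03 rad. The crate has not moved from home, the bystanders are in place and the arm is clear.

```bash
python3 -c "
from rig import robot
print(robot.hand_in())"
```

```text
the job is handed in; nothing more can be done
None
```

The job is handed in, with no verdict returned: in the last pictures the crate stands upright and home against the back board, the keeper is shut to about 0.03 rad, the bystanders are in place and the arm is clear, though I pushed at about 55 mm height, not low, because lower down the gripper's body met the crate first (one brief touch of about 10 N, crate not tipped).

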